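# Roll the cradle's thumbwheel to the gauge notch and clamp it

## Task

Set the cell cradle for the next batch: with a fingertip on top of the knurled wheel, roll it so that the sliding fence closes towards the cell until the fence's pointer stands in the notch of the gauge block, then push the clamp lever round to its stop. Move the fence only by the wheel, never by pushing it, lift nothing, and leave the cell and the other loose things where they are.

Things in the scene. Friction and masses are not known exactly. Their poses are not given: they have to be found in the camera images.
- cradle: cell cradle, a grey painted plate fixed to the bench, 145 x 240 x 14 mm thick. Origin at bench height; the plate spans x -85..+60 and y -125..+115 mm in its frame. Its x axis points away from the robot and y to the robot's left, turned up to 0.25 rad; x is the wheel's axle direction, y the fence's sliding direction. A fixed fence (inner face y = +100, top z = 36) stands at its left end; a pouch cell lies beside it; the wheel stands at the right end
- fence: sliding aluminium bar across the cradle, 72 mm (x) x 10 mm (y), top at z = 37 mm (41 mm at its far end, under the pointer); origin at bench height under its middle. It starts fully open at cradle y = -27 mm and closes towards +y (towards the cell), at most 46 mm. Black pointer at its far end. It moves with the wheel: 8 mm per radian, a third of the stroke of the rim, in the direction in which the top is stroked, and stays where left
- pointer_tip (a point): end of the fence's pointer (2 mm wide), on its upper side, z = 41 mm
- notch (a point): middle of the mouth of the notch in the gauge block, z = 41 mm. The notch is 5 mm wide along cradle y, open on top and towards the pointer, which passes 1.5 mm in front of it. The pointer must get the same cradle y as this point; at the start it is 14 to 34 mm short of it
- gauge: steel gauge block, 16 x 26 x 27 mm, fixed on the far edge of the cradle; where it stands along the cradle differs from start to start. Origin under its middle, axes as the cradle's
- wheel: knurled steel wheel, 48 mm diameter, 24 mm wide, axle along cradle x, standing between two cheeks (tops at z = 38 mm, 30 mm either way in cradle y, 15 to 27 mm from the wheel's middle in x). Origin on its axle, 34 mm above the bench. Stroke its top towards cradle +y to close the fence, towards -y to open it; turning takes about 1.5 N at the rim. Nothing near it stands higher than 50 mm
- wheel_top (a point): top of the wheel, 58 mm above the bench when not pressed; does not turn with the wheel. The wheel is sprung (fence and pointer dip with it while it is pressed): it gives way downwards from about 2.4 N, 1.5 N per mm more, by at most 5 mm, so 2 to 4 mm of pressing is a good touch
- clamp_lever (a joint): angle of the clamp lever: 0 open (lever points to cradle -x, to the robot), 1.35 rad at its stop (nearly to cradle +y). Turns about a vertical axis, clockwise seen from above; stays where it is left; about 1 N at the post. It has no effect on the wheel's stiffness
- lever_pivot (a point): on the lever's vertical axis, 16 mm above the bench, cradle x -68, y -85 mm
- lever_post (a point): top of the upright round black post at the lever's end, 12 mm diameter, 42 mm from the pivot, top 47 mm above the bench; its lower 7 mm from 17 mm up are the 11 mm wide lever arm
- cell: loose grey pouch cell, 66 x 93 x 7 mm, lying in the cradle within 8 mm of the fixed fence; origin under its middle
- tape_ring: loose roll of amber tape, 68 x 74 x 12 mm, lying right of the cradle; origin under its middle
- screwdriver: loose screwdriver, 158 mm long, 22 mm high, lying behind the cradle; origin under its middle
- foam_pad: loose offcut of black foam, 30 x 52 x 12 mm, lying in front of the cradle's left half; origin under its middle

How it is judged:
By the outcome, as a careful person would: the job done as asked, in the order asked, and still so for the second after the job is handed in, with the robot touching nothing.
It also fails if it takes over 48 s, if anything falls off the work surface, if the arm or the gripper's body presses on something with over 40 N, if the wrist force passes 120 N, or if a joint passes its speed limit or range.

## Robot

A 7-joint arm with a two-finger parallel gripper is mounted at the origin on a cart in front of the work surface, level with it; the furniture and walls round the work are solid. World frame = base frame: x ahead of the robot, y to its left, z up, the work surface at z = 0. Lengths are in m, angles in rad, forces in N, time in s.
With the tool pointing down it reaches from about 0.35 to 0.775 m from the base axis. Payload 3.1 kg.
Tool frame: the origin (TCP) lies at the very end of the fingers, on their centre line; the grasp point (between the pads) lies behind it (manip.tcp_to_grasp is the z of the grasp point in the tool frame, in m); z points along the fingers, y is the line along which they close (so a half turn about z gives the same grasp; the last joint's range is limited). The gripper opens to 85 mm and grips with 20 to 120 N. Pads are 22 mm wide; open, the fingers measure 114 mm over their backs; the gripper's body (76 mm by 85 mm) begins 54 mm behind the grasp point. The pads swing forward as they close: fully open they stand 13 mm farther back than shut.
Start: joints at [1.2, 0.311, 0.014, 1.512, -0.004, 1.319, -0.027], TCP at [0.178, -0.521, 0.231] pointing down, gripper open.
Joint ranges: [-2.7, 2.7], [-0.3, 1.91], [-1.27, 1.3], [0.12, 2.57], [-1.44, 4.58], [0.2, 2.03], [-3.05, 3.05]. Speed limits (rad/s): [2.79, 2.79, 3.14, 3.14, 3.14, 3.14, 3.14].

## Interface

Orientations are given as a unit quaternion [x, y, z, w].
In Python, from cell import manip, eyes gives the robot as it stands. The module is installed in compiled form; this text tells all that it offers. Calls block until the motion is done:
- manip.reach(position, orientation): joint-space move of the TCP to a pose.
- manip.move_l(position, rot=None, rate=0.15): straight line of the TCP; rot=None keeps the orientation; rate is the mean speed in m/s.
- manip.goto_joints(angles): joint-space move.
- manip.gripper_to(opening, squeeze=None): opening from 0.0 (shut) to 1.0 (fully open); squeeze is the grip in N (None keeps the last); returns when the fingers have stopped.
- manip.dwell(seconds).
- manip.inverse_kinematics(position, orientation): joint angles nearest the present ones, or None.
- manip.state(): the state.
- eyes.snapshot(name): name is "scene" or "top" or "wrist"; returns a dict with "color" (480x640x3 uint8, red, green, blue), "fx", "fy", "cx", "cy" (pixels), "R" (3x3) and "t" (3): a world point X has camera coordinates R X + t. Camera axes: x right, y down, z forward; pixel columns grow to the right and rows downward; lengths in m; the calibration is good to about 2 mm. The wrist camera is an equidistant fisheye: a pixel r from the principal point sees the ray r / f radians off the axis. A picture is of the moment at which its call begins. There is no depth.
A pose or a line that the arm cannot do raises manip.IKError and nothing moves.
- manip.finish_job(): hands the job in; it is judged then, once.
The state is a dict: "clock": time; "joints": joint angles; "qd": joint speeds; "effort": joint torques, N m; "position": TCP position; "tcp_rot": TCP orientation; "force": force on the tool from outside, world axes, zero at the start; "wrist_torque": the same for the moment, N m; "gripper_width": opening from 0.0 (shut) to 1.0 (fully open); "gripper_force": force on a finger pad.
Only numpy, scipy, OpenCV 4.12 (cv2) and the standard library are available. Lean on these libraries where they do the work, as an engineer would, in place of code of your own. Each camera call takes 0.05 s, during which the arm holds its last target. There are 200 camera calls.

## Working session

There is one attempt and no reset: what is moved stays moved. The work goes in short steps, each a Python script; the robot and the scene stay as the last script left them, time stands still between calls to the robot, and variables do not carry over. Pictures are saved under pics/ and viewed, at most 10 in all, crops included, and the job is handed in when it is done.

```bash
mkdir -p pics
cat > h.py <<'E'
import numpy as np, cv2
from cell import manip, eyes
def ray(s,u,v,fish=False):
    x=(u-s["cx"])/s["fx"]; y=(v-s["cy"])/s["fy"]
    if fish:
        r=np.hypot(x,y); k=np.sin(r)/r if r>1e-9 else 1; d=np.array([x*k,y*k,np.cos(r)])
    else: d=np.array([x,y,1.])
    R=np.array(s["R"]);t=np.array(s["t"]); return -R.T@t, R.T@d
def onz(s,u,v,z,fish=False):
    c,d=ray(s,u,v,fish); return c+d*(z-c[2])/d[2]
def proj(s,X):
    p=np.array(s["R"])@np.array(X)+np.array(s["t"]); return p[0]/p[2]*s["fx"]+s["cx"],p[1]/p[2]*s["fy"]+s["cy"]
def save(n,s,crop=None,k=1):
    im=s["color"][:,:,::-1]
    if crop: a,b,c,d=crop; im=im[b:d,a:c]
    cv2.imwrite("pics/"+n,cv2.resize(im,None,fx=k,fy=k,interpolation=cv2.INTER_CUBIC))
E
python3 - <<'E'
from h import *
import pickle
S={n:eyes.snapshot(n) for n in("scene","top")}
pickle.dump(S,open("s0.pkl","wb"))
for n in S: save(n+"0.png",S[n]); c=-np.array(S[n]["R"]).T@np.array(S[n]["t"]); print(n,c,S[n]["fx"])
st=manip.state();print(st["clock"],st["position"],st["tcp_rot"],manip.tcp_to_grasp)
E
```

```text
scene [0.01392388 0.57029188 0.54046536] 599.2688215593774
top [ 0.538797   -0.05414428  0.96202516] 607.295892954805
0.1 [ 0.17742279 -0.51988346  0.23030244] [ 9.86507793e-01  1.63710630e-01 -2.07298319e-04 -1.07729999e-03] -0.0187
```

View pics/top0.png

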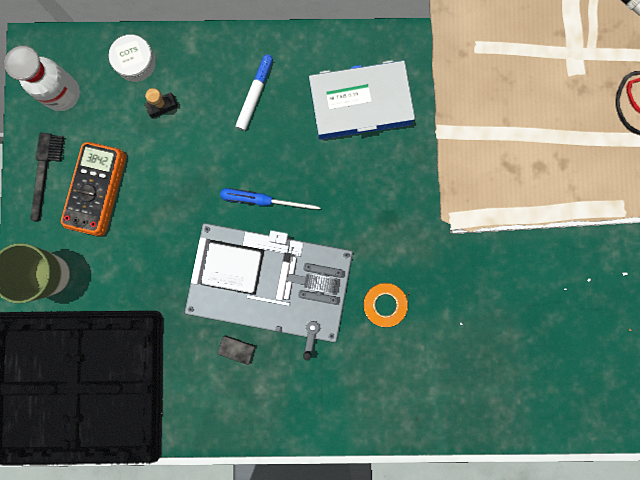

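View pics/scene0.png

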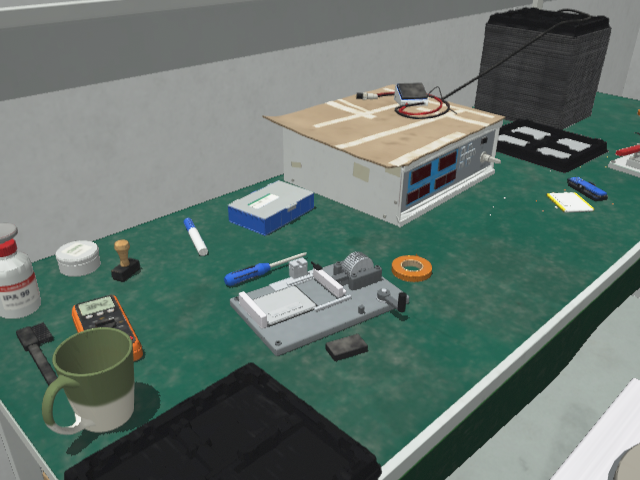

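The top view shows the cradle at px (187-353, 225-342), wheel near (322,283), lever post at (308,355) and gauge near (280,240). The scene view agrees. Next I zoom in for detail.

Run:
```python
from h import *
import pickle
S=pickle.load(open("s0.pkl","rb"));s=S["top"]
save("topc.png",s,(180,215,360,365),4.4)
im=s["color"].astype(int)
hsv=cv2.cvtColor(s["color"],cv2.COLOR_RGB2HSV)
m=((hsv[:,:,1]<60)&(hsv[:,:,2]>90)).astype(np.uint8)
m=cv2.morphologyEx(m,cv2.MORPH_CLOSE,np.ones((9,9)))
m=cv2.morphologyEx(m,cv2.MORPH_OPEN,np.ones((15,15)))
cs,_=cv2.findContours(m[215:365,180:360].copy(),cv2.RETR_EXTERNAL,cv2.CHAIN_APPROX_NONE)
c=max(cs,key=cv2.contourArea)+[180,215]
q=cv2.approxPolyDP(c,8,True)[:,0];print(q.tolist())
r=cv2.minAreaRect(c.astype(np.float32));print(r)
for p in cv2.boxPoints(r): print(p,onz(s,*p,.014))
```

```text
[[202, 225], [187, 314], [336, 339], [349, 250]]
((269.2845458984375, 280.43426513671875), (154.51576232910156, 99.69284057617188), 11.768288612365723)
[183.4842  313.47586] [0.50699212 0.15946463 0.014     ]
[203.81697 215.87851] [0.65912217 0.12882293 0.014     ]
[355.0849  247.39267] [ 0.60679664 -0.10829423  0.014     ]
[334.75214 344.99002] [ 0.45621974 -0.07450518  0.014     ]
```

View pics/topc.png

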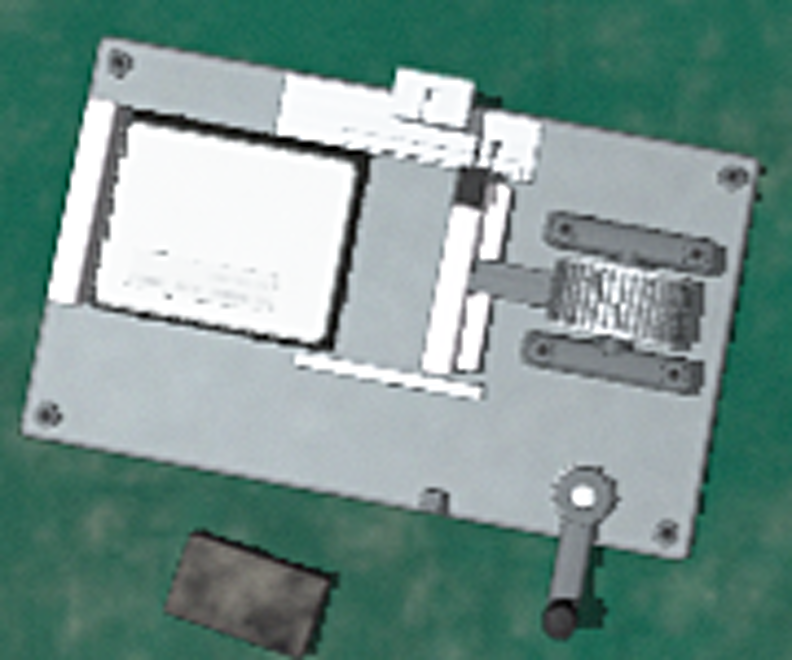

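The crop shows the plate corners at crop px (105,40), (760,160), (688,557), (25,433). The pointer (black) is at (472,185), left of which stands the gauge at (433,100). The wheel is at (627,297) and the lever pivot at (582,495). Next I fit the cradle pose and move to hover.

```bash
cat >> h.py <<'E'
from scipy.spatial.transform import Rotation as Rot
import json,os
if os.path.exists("pose.json"):
    P=json.load(open("pose.json")); O=np.array(P["o"]); psi=P["psi"]
    Rz=np.array([[np.cos(psi),-np.sin(psi)],[np.sin(psi),np.cos(psi)]])
    def W(x,y,z): return np.array([*(O+Rz@[x,y]),z])
    def C(X): return Rz.T@(np.array(X)[:2]-O)
    def down(yaw): return (Rot.from_euler("z",psi+yaw)*Rot.from_quat([1,0,0,0])).as_quat()
E
python3 - <<'E'
from h import *
import pickle
s=pickle.load(open("s0.pkl","rb"))["top"]
px=lambda u,v:(180+(u+.5)/4.4-.5,215+(v+.5)/4.4-.5)
w=np.array([onz(s,*px(*p),.014)[:2] for p in[(105,40),(760,160),(688,557),(25,433)]])
m=np.array([[.06,.115],[.06,-.125],[-.085,-.125],[-.085,.115]])
a=m-m.mean(0);b=w-w.mean(0)
psi=np.arctan2((a[:,0]*b[:,1]-a[:,1]*b[:,0]).sum(),(a*b).sum())
R=np.array([[np.cos(psi),-np.sin(psi)],[np.sin(psi),np.cos(psi)]])
o=w.mean(0)-R@m.mean(0)
print(psi,o,"resid mm",((w-(m@R.T+o))*1e3).round(1).tolist())
json.dump(dict(psi=psi,o=o.tolist()),open("pose.json","w"))
E
python3 - <<'E'
from h import *
import pickle
s=pickle.load(open("s0.pkl","rb"))["top"]
px=lambda u,v:(180+(u+.5)/4.4-.5,215+(v+.5)/4.4-.5)
for n,p,z in[("pointer",(472,185),.041),("gauge",(433,100),.041),("wheel",(627,297),.058),("pivot",(582,495),.024),("post",(560,617),.047),("fence",(452,290),.037)]:
    X=onz(s,*px(*p),z); print(n,X.round(4),(C(X)*1e3).round(1))
for yaw in(np.pi/2,-np.pi/2,0,np.pi): print(yaw,manip.inverse_kinematics(W(0.0,-.05,.16),down(yaw)))
E
```

```text
-0.19348823794359482 [0.56762835 0.02889221] resid mm [[-1.9, -0.9], [-1.2, 1.4], [1.8, 1.0], [1.3, -1.4]]
pointer [ 0.5919 -0.003   0.041 ] [ 29.9 -26.6]
gauge [0.6215 0.0103 0.041 ] [56.4 -7.9]
wheel [ 0.5525 -0.056   0.058 ] [  1.5 -86.2]
pivot [ 0.4845 -0.0397  0.024 ] [-68.4 -83.2]
post [ 0.4451 -0.0322  0.047 ] [-108.5  -83.5]
fence [0.5559 0.0044 0.037 ] [ -6.8 -26.3]
1.5707963267948966 [ 0.50416808  0.46569327 -0.69771786  1.57966333  0.31332619  1.21107336
 -0.44581601]
-1.5707963267948966 [ 0.71807047  0.60475099 -1.076701    1.57225785  0.54683984  1.29653912
  2.51171166]
0 [ 0.35970064  0.42040551 -0.48377803  1.58521353  0.20618205  1.18702617
 -1.92998783]
3.141592653589793 [ 0.5142299   0.46980262 -0.71337082  1.57929096  0.32175889  1.21334965
  1.11821985]
```

Run:
```python
from h import *
import pickle
manip.reach(W(0.002,-.093,.11),down(np.pi/2))
manip.gripper_to(0.0)
s=eyes.snapshot("wrist");pickle.dump(s,open("w0.pkl","wb"));save("w0.png",s)
st=manip.state();print(st["clock"],st["position"],st["force"],C(st["position"]),proj and s["fx"], -np.array(s["R"]).T@np.array(s["t"]))
```

```text
3.075 [ 0.55171559 -0.06269398  0.10999961] [-0.54397911  0.07615173 -0.03248043] [ 0.00199466 -0.0929369 ] 371.64829954431775 [0.56579625 0.01203008 0.25197775]
```

View pics/w0.png

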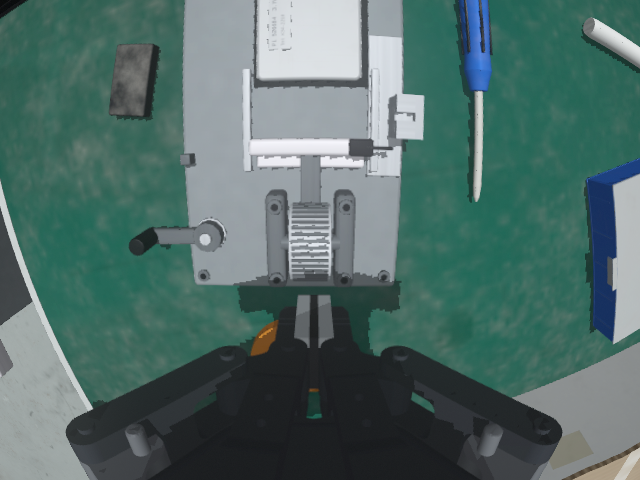

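The wrist view shows the wheel at (310,240), the pointer tip near (393,148) and the gauge notch near (400,116). The lever post top is at (137,247). Next I zoom in on the pointer and gauge and compute cradle coordinates.

Run:
```python
from h import *
import pickle
s=pickle.load(open("w0.pkl","rb"))
save("w0c.png",s,(345,80,435,170),6)
for n,p,z in[("tip",(393,148),.041),("notch",(397,116),.041),("wheel",(310,240),.058),("wL",(289,240),.058),("wR",(331,240),.058),("pivot",(208,234),.024),("post",(137,247),.047),("fenceR",(350,147),.037),("fenceL",(250,148),.037)]:
    print(n,(C(onz(s,*p,z,True))*1e3).round(1))
```

```text
tip [ 46.7 -25.6]
notch [48.6 -7.1]
wheel [ -0.5 -75.4]
wL [-12.  -75.4]
wR [ 10.9 -75.4]
pivot [-67.7 -81.5]
post [-109.4  -83.2]
fenceR [ 22.3 -25.9]
fenceL [-35.3 -26.1]
```

View pics/w0c.png

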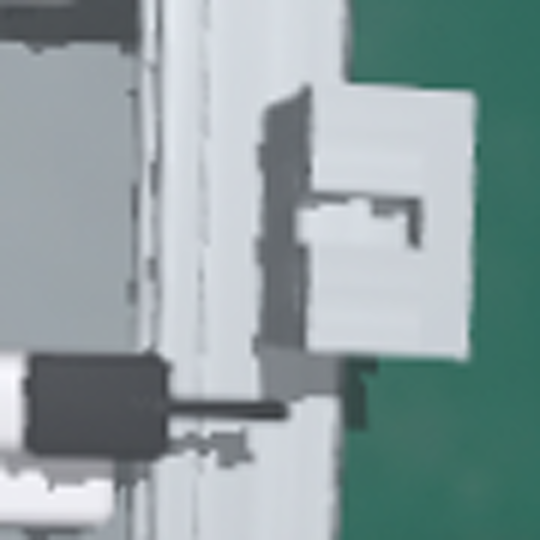

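The pointer lies at crop row 410 (v≈147.9) and the gauge middle, which is the notch, at row 221 (v≈116.3). The gap is therefore about 18.4 mm, within the 14–34 given. First stroke, with measurement.

```bash
cat >> h.py <<'E'
HOV=(0.0,-.093,.11)
def measure(name=None):
    s=eyes.snapshot("wrist"); g=cv2.cvtColor(s["color"],cv2.COLOR_RGB2GRAY)
    ys=[]
    for u in range(376,387):
        v=np.arange(85,160); w=np.clip(105-g[85:160,u].astype(float),0,None)
        k=np.argmax(w); sl=slice(max(0,k-2),k+3)
        if w[k]>15: ys.append((u,(v[sl]*w[sl]).sum()/w[sl].sum()))
    if name: save(name,s,(345,80,435,170),6)
    u,v=np.median(np.array(ys),0)
    return u,v,C(onz(s,u,v,.041,True))[1]*1e3,len(ys)
def stroke(yw,a,b,press=.003,rate=.04,x=0.0):
    manip.move_l(W(x,yw+a,.068)); manip.move_l(W(x,yw+a,.058-press),rate=.04)
    f=manip.state()["force"]
    manip.move_l(W(x,yw+b,.058-press),rate=rate); p=manip.state()
    manip.move_l(W(x,yw+b,.068)); print("f",f.round(1),p["force"].round(1),"p",p["position"].round(4))
E
python3 - <<'E'
from h import *
import pickle
s=pickle.load(open("s0.pkl","rb"))["top"]
px=lambda u,v:(180+(u+.5)/4.4-.5,215+(v+.5)/4.4-.5)
print("cheeks mid",(C(onz(s,*px(624,303),.038))*1e3).round(1))
s=pickle.load(open("w0.pkl","rb"));print("cheeks wrist",[(C(onz(s,310,v,.038,True))*1e3).round(1) for v in(190,283)])
print("notch",C(onz(s,396,116.3,.041,True))*1e3)
manip.move_l(W(*HOV)); print(measure())
stroke(-.085,-.010,.010)
manip.move_l(W(*HOV)); print(measure("m1.png"),manip.state()["clock"])
E
```

```text
cheeks mid [ -0.4 -85.6]
cheeks wrist [array([ -0.7, -51.1]), array([  -0.8, -109.5])]
notch [48.05540233 -7.27025222]
(np.float64(381.0), np.float64(147.64406779661016), np.float64(-25.693007990414205), 11)
f [ 0.1 -0.7  4.8] [ 0.3 -0.   5.4] p [ 0.5545 -0.0447  0.056 ]
(np.float64(381.0), np.float64(136.0), np.float64(-19.149150743383444), 11) 5.6917
```

Run:
```python
from h import *
stroke(-.085,-.010,.010); manip.move_l(W(*HOV)); m=measure(); print(m)
L=(-7.27-m[2])*20/6.54e3; print(L)
if 0<L<.022:
    stroke(-.085,-L/2,L/2); manip.move_l(W(*HOV)); print(measure("m3.png"))
print(manip.state()["clock"])
```

```text
f [-0.1 -0.8  4.4] [-0.   0.1  4.9] p [ 0.5544 -0.0448  0.056 ]
(np.float64(381.0), np.float64(124.5909090909091), np.float64(-12.625212619725678), 11)
0.0163767970022192
f [1.2 0.2 4.6] [ 0.6 -0.9  5.1] p [ 0.5541 -0.0467  0.0563]
(np.float64(381.0), np.float64(115.55319148936171), np.float64(-7.442839215005882), 11)
10.225
```

View pics/m3.png

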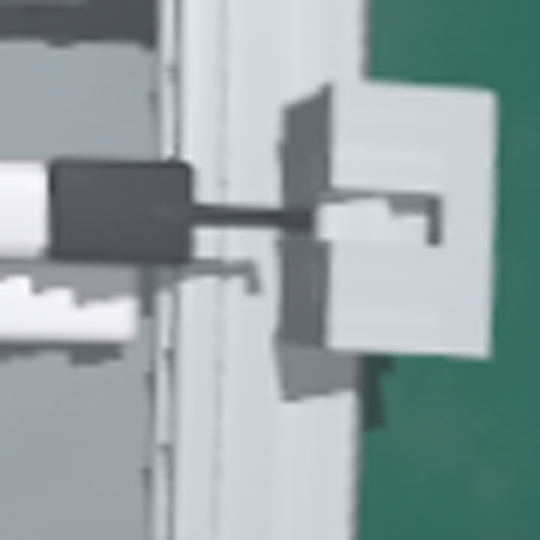

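The pointer tip (crop row ~218) sits in the middle of the notch (rows ~190–243, block middle ~217), within about 0.2 mm. Next is the lever.

Run:
```python
from h import *
def pose(a,d,z=.030):
    p=np.array([-.068,-.085])+.042*np.array([-np.cos(a),np.sin(a)])-d*np.array([np.sin(a),np.cos(a)])
    return W(*p,z),down(np.pi/2-a)
manip.move_l(pose(0,.032,.11)[0],rate=.2); f0=manip.state()["force"]
manip.move_l(pose(0,.032)[0],rate=.12)
manip.move_l(pose(0,.017)[0],rate=.05)
for a in [*np.arange(.15,1.3,.15),1.25,1.3,1.35,1.38,1.41,1.44]:
    p,q=pose(a,.017); manip.move_l(p,q,rate=.05); st=manip.state()
    t=Rz@[np.sin(a),np.cos(a)]; f=-(st["force"]-f0)[:2]@t
    print(round(a,2),round(f,1),end="; ")
    if f>(8 if a>1.2 else 15): break
p,q=pose(a,.035); manip.move_l(p,rate=.1); p[2]=.11; manip.move_l(p)
manip.move_l(W(-.06,-.11,.13),down(np.pi/2))
s=eyes.snapshot("wrist");save("w4.png",s)
import pickle;pickle.dump(s,open("w4.pkl","wb"))
print(manip.state()["clock"])
```

```text
0.15 0.8; 0.3 0.3; 0.45 -0.1; 0.6 0.5; 0.75 -0.2; 0.9 0.3; 1.05 0.3; 1.2 -0.4; 1.25 0.3; 1.3 -0.5; 1.35 -0.3; 1.38 1.2; 1.41 5.1; 1.44 6.8; 18.7667
```

View pics/w4.png

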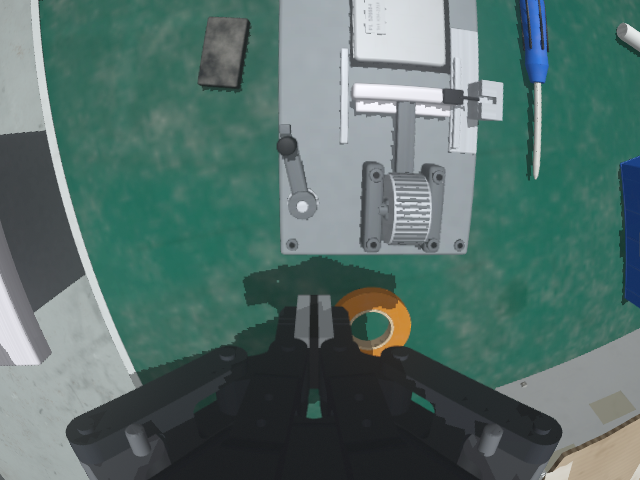

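The lever now rests against its stop peg (post at (287,145), peg at (285,128), pivot at (302,205)), and the push force rose there. I check its angle, then recheck the pointer.

Run:
```python
from h import *
import pickle
s=pickle.load(open("w4.pkl","rb"))
d=C(onz(s,287,145,.047,True))-C(onz(s,302,205,.024,True));print("angle",np.arctan2(d[1],-d[0]),np.hypot(*d))
manip.reach(W(*HOV),down(np.pi/2)); manip.dwell(.3)
print(measure("m5.png"),manip.state()["clock"],manip.state()["force"])
```

```text
angle 1.3797157932701278 0.042340628637925266
(np.float64(381.0), np.float64(115.49090909090908), np.float64(-7.683292775546696), 11) 19.4833 [-0.08755024  0.42341882  0.59235457]
```

View pics/m5.png

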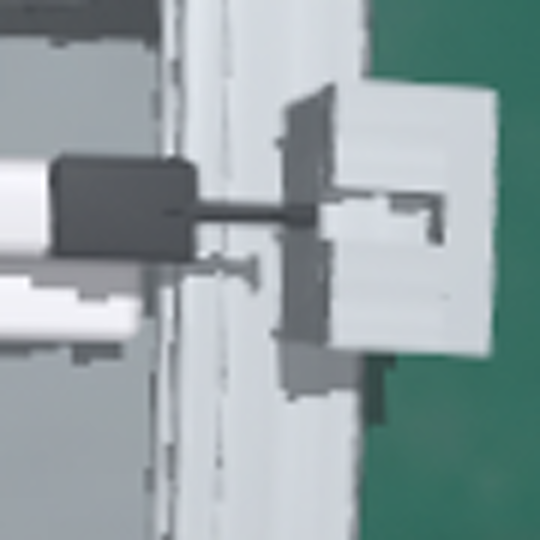

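The pointer (tip row ~215) is still centred on the notch (block rows ~80–350, middle 215). Lever angle is about 1.36 at its stop, and the hand is clear of everything.

```bash
python3 -c "
from h import *
print(manip.finish_job())"
```

```text
the job is handed in; nothing more can be done
None
```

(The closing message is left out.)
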